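# Snap the supply tub's lid shut all round

## Robot

A 7-joint arm with a two-finger parallel gripper is mounted at the origin on the work surface. World frame = base frame: x ahead of the robot, y to its left, z up, the work surface at z = 0. Lengths are in m, angles in rad, forces in N, time in s.
With the tool pointing down it reaches from about 0.4 to 0.85 m from the base axis. Payload 4.5 kg.
Tool frame: the origin (TCP) lies midway between the tips of the shut fingers; the grasp point (between the pads) lies 19 mm behind it; z points along the fingers, y is the direction in which the jaws open and shut (so a half turn about z gives the same grasp; the last joint's range is limited). The gripper opens to 88 mm and grips with 3 to 60 N. Pads are 18 mm wide; open, the fingers measure 123 mm over their backs; the gripper's body (75 mm by 187 mm) begins 45 mm behind the grasp point.
Start: joints at [-1.248, 0.689, -0.195, 1.565, 0.157, 0.902, -0.215], TCP at [0.178, 0.599, 0.239] pointing down, gripper open.
Joint ranges: [-3.01, 3.01], [-0.46, 2.08], [-1.47, 1.51], [0.13, 2.56], [-1, 4.14], [0.04, 2.09], [-2.66, 2.66]. Speed limits (rad/s): [2.57, 2.57, 3.14, 3.14, 3.14, 3.14, 3.14].

## Interface

Orientations are given as a unit quaternion [x, y, z, w].
In Python, from plant import r gives the robot as it stands. The module is installed in compiled form; this text tells all that it offers.
- The arm moves only by the tool carry_out, never from a script. Its argument "commands" is a list of rows, each a list of 6 numbers: the shift along the tool's x, y, z in m, then the turn, a rotation vector about the tool's x, y, z in degrees. In form: [[dx, dy, dz, wx, wy, wz], ...]. A call has 1 to 12 rows; each row is the pose to reach, as a shift and turn from the pose commanded when the call began, along the tool's axes at that moment; what a row does not reach only later rows make up. A row lasts 1/10 s, in which the tool goes at most 50 mm and 8.59 degrees, less where a joint would pass 70% of its speed; a pose out of reach is approached as far as the arm can. A call with a gripper value outside its range is refused whole. "fingers" is the closure in counts, from 0 (fully open) to 255 (shut), set as the call begins (left out, the last holds). The fingers move at their own pace and stop on an object; "grip_force" is the grip in N (left out, the last holds). Time passes only in rows, so rows that repeat a pose let the fingers close. It gives the time, the measured TCP pose, the force and the opening at its end, in the units of the state.
- r.get_state(): the state, without advancing time (a new reading comes with each control period).
- r.snapshot(name): name is "side" or "top" or "wrist"; returns a dict with "img" (400x640x3 uint8, blue, green, red), "intrinsics" (3x3 intrinsics, pixels), "k1" (the pictures are not rectified: a ray, as slopes to the right and down, at radius r is drawn at 1 + k1 r^2 times it, then the intrinsics apply), "extrinsics" (4x4, takes a point from camera to world coordinates); the wrist camera has in their place "tool_from_camera" (4x4, takes a point from camera to tool coordinates, whose origin is the TCP and whose axes are the flange's). Camera axes: x right, y down, z forward; pixel columns grow to the right and rows downward; lengths in m; the calibration is good to about 2 mm. A picture is of the moment at which its call begins: read the wrist's pose just before it. There is no depth.
- r.finish_job(): hands the job in, once; it reports no verdict.
Trained networks look in a picture, given as the dict that the camera call returned (one of the last four; its "shot" number tells which), for a name from the list of things; names that differ only in an ending like _2 or _b are one class to them, and where a whole thing is asked for, a point or a joint stands for the part that bears it (a point fixed in the world has none). Each returns a list of dicts, best first, with "p" (0 to 1); they miss things now and then, are a little off and sometimes report something else, mostly with a low value. They report only what shows in the picture. A call takes as long as a camera call.
- r.spot_in(picture, label): "xyz" ([x, y, z] in m, in world coordinates, good to about 4 mm: the middle of the surface that is visible of it).
- r.spot_point(picture, label): "xyz" ([x, y, z] in m, in world coordinates, good to about 4 mm: a listed point, or the origin of a listed thing).
The state is a dict: "clock": time; "q": joint angles; "qd": joint speeds; "joint_torque": joint torques, N m; "tool_pos": TCP position; "eef_rot": TCP orientation; "contact_force": force on the tool from outside, world axes, zero at the start; "moment": the same for the moment, N m; "opening": opening from 0.0 (shut) to 1.0 (fully open).
Only numpy, scipy, OpenCV 4.12 (cv2) and the standard library are available. Lean on these libraries where they do the work, as an engineer would, in place of code of your own. Each camera call takes 0.05 s, during which the arm holds its last target.

## Task

The lid of the blue supply tub is on but its four yellow rim sections have sprung up: press them down with the fingertips one after another, all the way round, until every section clicks and lies flush, then move clear. Only press: do not pick up, tip or shift the tub, and leave the torch, the bottle and the tape roll where they stand.

Things in the scene. Friction and masses are not known exactly. Their poses are not given: they have to be found in the camera images.
- tub: Blue closed supply tub with a snap-shut lid, loose on the table: 220 long (own x) x 170 wide (own y) x 124 high to the lid's flat top, about 1.6 kg. Origin: centre of its underside, z up. Between the lid's fixed white corners (32 x 32) are four yellow rim sections, one per side, hinged along the centre panel's edge; ends 98 long, long sides 148.
- lid_center (a point): Centre of the top of the lid's rigid white centre panel (152 x 102), 124 above the table; axes as the tub's. All four yellow sections around it start sprung up by 0.35 rad (20 degrees), outer edge about 12 higher than shut; each is 34 wide from hinge to outer edge, 4 thick.
- pad_a (a point): Top centre of the black press pad (50 along the rim x 12, 1.5 high) on the yellow end section at the tub's own +x end. It lies 26 out (+x of the tub) from this section's hinge line and moves with the section: about 9 mm lower when shut than when open; shut, it is 125.5 above the table. Site x points outward.
- rim_a (a joint): Hinge angle (rad) of the end section at the tub's own +x end: 0 = sprung up (open), 0.35 = snapped shut, flush with the panel. It resists with 5 N rising to about 10 N at the pad, clicks over at 0.26, then pulls itself shut and stays; let go before the click, it springs back up to 0.
- pad_b (a point): Top centre of the black press pad (50 along the rim x 12, 1.5 high) on the yellow long-side section on the tub's own +y side. It lies 26 out (+y of the tub) from this section's hinge line and moves with the section: about 9 mm lower when shut than when open; shut, it is 125.5 above the table. Site x points outward.
- rim_b (a joint): Hinge angle (rad) of the long-side section on the tub's own +y side: 0 = sprung up (open), 0.35 = snapped shut, flush with the panel. It resists with 5 N rising to about 10 N at the pad, clicks over at 0.26, then pulls itself shut and stays; let go before the click, it springs back up to 0.
- pad_c (a point): Top centre of the black press pad (50 along the rim x 12, 1.5 high) on the yellow end section at the tub's own -x end. It lies 26 out (-x of the tub) from this section's hinge line and moves with the section: about 9 mm lower when shut than when open; shut, it is 125.5 above the table. Site x points outward.
- rim_c (a joint): Hinge angle (rad) of the end section at the tub's own -x end: 0 = sprung up (open), 0.35 = snapped shut, flush with the panel. It resists with 5 N rising to about 10 N at the pad, clicks over at 0.26, then pulls itself shut and stays; let go before the click, it springs back up to 0.
- pad_d (a point): Top centre of the black press pad (50 along the rim x 12, 1.5 high) on the yellow long-side section on the tub's own -y side. It lies 26 out (-y of the tub) from this section's hinge line and moves with the section: about 9 mm lower when shut than when open; shut, it is 125.5 above the table. Site x points outward.
- rim_d (a joint): Hinge angle (rad) of the long-side section on the tub's own -y side: 0 = sprung up (open), 0.35 = snapped shut, flush with the panel. It resists with 5 N rising to about 10 N at the pad, clicks over at 0.26, then pulls itself shut and stays; let go before the click, it springs back up to 0.
- torch: Bystander: black hand torch standing on its tail, 44 diameter at the head, 32 at the barrel, 115 high. Origin: centre of its foot.
- bottle: Bystander: white bottle with green cap and band, 48 diameter, 115 high. Origin: centre of its foot.
- tape: Bystander: orange roll of tape lying flat, 84 outside diameter, 52 hole, 36 high. Origin: centre of its underside.

How it is judged:
By the outcome, as a careful person would: the job done as asked, in the order asked, and still so for the second after the job is handed in, with the robot touching nothing.
It also fails if it takes over 54 s, if anything falls off the work surface, if the arm or the gripper's body presses on something with over 40 N, if the wrist force passes 120 N, or if a joint passes its speed limit or range.

## Working session

There is one attempt and no reset: what is moved stays moved. The work goes in short steps, Python scripts to look and compute and a tool call to move; the robot and the scene stay as the last step left them, time stands still between calls to the robot, and variables do not carry over. Pictures are saved under pics/ and viewed, and the job is handed in when it is done.

Besides the shell and the picture viewer there is one more tool, called after "Emit:" in YAML: its name, and indented under it one key for each argument. carry_out: Moves the arm, as the interface text tells. Its arguments: {"type":"object","properties":{"commands":{"type":"array","items":{"type":"array","items":{"type":"number"}}},"fingers":{"type":"number"},"grip_force":{"type":"number"}},"required":["commands"]}

```bash
mkdir -p pics
cat > h.py <<'E'
import numpy as np, cv2, json
from plant import r
from scipy.spatial.transform import Rotation as R
np.set_printoptions(precision=4,suppress=True)
def st():
    s=r.get_state(); return s
E
python3 - <<'E'
from h import *
s=st(); print({k:np.round(v,4) for k,v in s.items()})
for n in ("top","side"):
    p=r.snapshot(n); cv2.imwrite(f"pics/{n}0.png",p["img"]); print(n,p["intrinsics"],p["k1"],p["extrinsics"])
    for l in ("tub","lid_center","pad_a","torch","bottle","tape"):
        o=r.spot_point(p,l); print(l,[(np.round(d["xyz"],4),round(d["p"],2)) for d in o])
print(st()["clock"])
E
```

```text
{'clock': np.float64(0.0), 'q': array([-1.2482,  0.69  , -0.1945,  1.5663,  0.1573,  0.9025, -0.2151]), 'qd': array([-0.    , -0.0012,  0.0002, -0.0009,  0.0001, -0.0007,  0.0009]), 'joint_torque': array([  0.0003, -52.7559,  -1.2665, -15.3425,  -0.0526,   0.0068,
         0.0002]), 'tool_pos': array([0.1779, 0.5985, 0.2379]), 'eef_rot': array([ 0.1439,  0.9896, -0.0009, -0.0001]), 'contact_force': array([-0.2878,  0.0028, -0.4216]), 'moment': array([0.0148, 0.0051, 0.018 ]), 'opening': np.float64(1.0014)}
top [[421.2517   0.     327.7046]
 [  0.     421.2517 200.9708]
 [  0.       0.       1.    ]] 0.010003658335236124 [[-0.009  -0.9891  0.1467  0.4436]
 [-0.9997  0.0125  0.0233  0.0266]
 [-0.0249 -0.1465 -0.9889  0.9893]
 [ 0.      0.      0.      1.    ]]
tub [(array([ 0.5245, -0.0844,  0.0004]), 0.71)]
lid_center [(array([ 0.5193, -0.0802,  0.1244]), 0.7)]
pad_a [(array([ 0.4667, -0.    ,  0.1326]), 0.97), (array([ 0.4607, -0.1261,  0.1319]), 0.87), (array([ 0.5833, -0.0394,  0.1362]), 0.71), (array([ 0.5799, -0.1643,  0.1353]), 0.62)]
torch [(array([ 0.6469, -0.2615,  0.0008]), 0.85)]
bottle [(array([ 0.399 , -0.2062, -0.0004]), 0.57)]
tape [(array([ 0.6502,  0.0594, -0.0004]), 0.62)]
side [[447.5492   0.     317.6702]
 [  0.     447.5492 197.354 ]
 [  0.       0.       1.    ]] -0.10641827309086836 [[ 0.7162 -0.4253  0.5533  0.0347]
 [-0.6978 -0.4283  0.5741 -0.5407]
 [-0.0071 -0.7973 -0.6035  0.7116]
 [ 0.      0.      0.      1.    ]]
tub []
lid_center [(array([ 0.5236, -0.086 ,  0.1254]), 0.81)]
pad_a [(array([ 0.5797, -0.1692,  0.1355]), 0.81), (array([ 0.5801, -0.0342,  0.1335]), 0.67), (array([ 0.4647, -0.1248,  0.1371]), 0.64), (array([0.4654, 0.0012, 0.1373]), 0.63)]
torch [(array([ 0.6443, -0.2645, -0.0001]), 0.97)]
bottle [(array([ 0.401 , -0.204 ,  0.0018]), 0.72), (array([ 0.6442, -0.2648, -0.0009]), 0.46)]
tape []
0.7
```

View pics/top0.png

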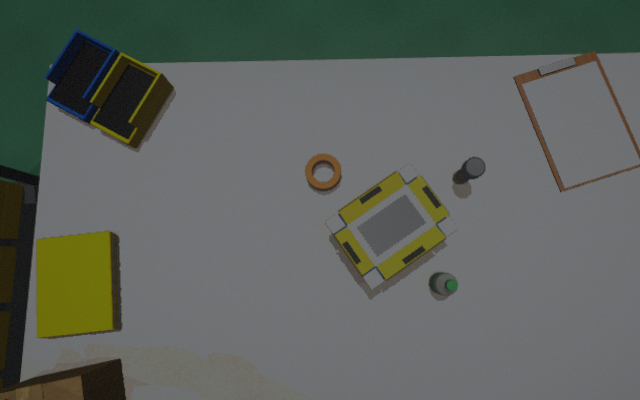

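View pics/side0.png

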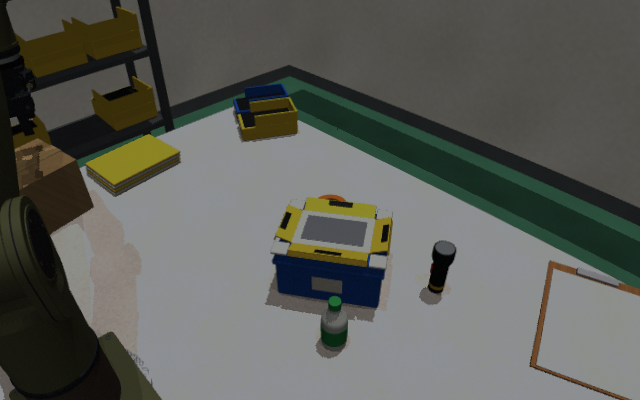

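The top view shows the tub with its end pads at px (351,253) and (432,197), and its long-side pads at (370,195) and (413,255). The tape (323,172), torch (470,170) and bottle (445,284) stand around it. The networks' points from both views agree to within 3–6 mm. I'll move closer, with the fingers shut, for a wrist view.

```bash
cat >> h.py <<'E'
def rel(target, yaw=None):
    """target world TCP pos, yaw = world angle(deg) of tool y axis; tool straight down"""
    s=r.get_state(); Q=R.from_quat(s["eef_rot"]); 
    d=Q.inv().apply(np.array(target)-s["tool_pos"])
    w=np.zeros(3)
    if yaw is not None:
        a=np.radians(yaw); y=np.array([np.cos(a),np.sin(a),0]); z=np.array([0,0,-1.]); x=np.cross(y,z)
        w=np.degrees((Q.inv()*R.from_matrix(np.c_[x,y,z])).as_rotvec())
    return np.round(np.r_[d*1000,w],1)
E
python3 - <<'E'
from h import *
print(rel([.45,.3,.33],73.5)); print(rel([.45,.25,.35],34.6)); print(rel([.522,-.083,.35],34.6))
E
```

```text
[-345.9 -209.3  -91.3    0.    -0.    -0. ]
[-360.2 -257.2 -111.3    0.    -0.    38.9]
[-524.  -555.9 -111.3    0.    -0.    38.9]
```

Emit:
carry_out:
  commands:
    - [-0.35,-0.21,-0.09,0,0,20]
    - [-0.35,-0.21,-0.09,0,0,20]
    - [-0.35,-0.21,-0.09,0,0,20]
    - [-0.35,-0.21,-0.09,0,0,20]
    - [-0.35,-0.21,-0.09,0,0,20]
    - [-0.35,-0.21,-0.09,0,0,20]
    - [-0.35,-0.21,-0.09,0,0,20]
    - [-0.35,-0.21,-0.09,0,0,20]
    - [-0.52,-0.55,-0.11,0,0,39]
    - [-0.52,-0.55,-0.11,0,0,39]
    - [-0.52,-0.55,-0.11,0,0,39]
    - [-0.52,-0.55,-0.11,0,0,39]
  fingers: 255
  grip_force: 20

```text
clock: 1.9
tool_pos: [0.4814, 0.1135, 0.3373]
eef_rot: [0.466, 0.885, 0.0, 0.0]
contact_force: [0.4, 0.3, -0.7]
opening: 0.005
```

Run:
```python
from h import *
s=st(); print(s["clock"],s["q"],s["tool_pos"],s["opening"]); print(rel([.522,-.083,.35],34.6))
```

```text
1.9 [-0.3145  0.3907 -0.0152  1.8144  0.0073  0.9358  0.2679] [0.4814 0.1135 0.3373] 0.004865027879157988
[-185.1  -77.6  -12.7    0.     0.    -0.2]
```

Emit:
carry_out:
  commands:
    - [-0.185,-0.078,-0.013,0,0,0]
    - [-0.185,-0.078,-0.013,0,0,0]
    - [-0.185,-0.078,-0.013,0,0,0]
    - [-0.185,-0.078,-0.013,0,0,0]
    - [-0.185,-0.078,-0.013,0,0,0]
    - [-0.185,-0.078,-0.013,0,0,0]
    - [-0.185,-0.078,-0.013,0,0,0]

```text
clock: 2.6
tool_pos: [0.5214, -0.0796, 0.3498]
eef_rot: [0.465, 0.885, 0.0, -0.0]
contact_force: [-1.3, 0.5, 0.6]
opening: 0.007
```

Run:
```python
from h import *
s=st(); print(s["clock"],s["q"],s["tool_pos"],s["eef_rot"])
p=r.snapshot("wrist"); cv2.imwrite("pics/w1.png",p["img"]); print(p["intrinsics"],p["k1"],p["tool_from_camera"])
for l in ("lid_center","pad_a","rim_a"):
    f=r.spot_point if l!="rim_a" else r.spot_in
    o=f(p,l); print(l,[(np.round(d["xyz"],4),round(d["p"],2)) for d in o])
```

```text
2.6 [ 0.0542  0.428   0.0164  1.7051 -0.0096  1.009   0.6777] [ 0.5214 -0.0796  0.3498] [ 0.4651  0.8853  0.0005 -0.0005]
[[276.4485   0.     322.1494]
 [  0.     276.4485 199.583 ]
 [  0.       0.       1.    ]] -0.03351686158822053 [[ 0.0001 -0.9582 -0.2861  0.0728]
 [ 1.     -0.      0.0005  0.0003]
 [-0.0005 -0.2861  0.9582 -0.1462]
 [ 0.      0.      0.      1.    ]]
lid_center [(array([ 0.5235, -0.0848,  0.1246]), 0.82)]
pad_a [(array([ 0.4684, -0.0009,  0.1334]), 0.98), (array([ 0.5868, -0.0393,  0.1345]), 0.77), (array([ 0.4575, -0.1288,  0.1371]), 0.74), (array([ 0.5232, -0.0854,  0.1266]), 0.6), (array([ 0.5788, -0.1658,  0.1336]), 0.55)]
rim_a [(array([ 0.5603, -0.1591,  0.1255]), 0.96), (array([ 0.4631, -0.1163,  0.1326]), 0.9), (array([ 0.5746, -0.0343,  0.1291]), 0.82), (array([ 0.4672, -0.0027,  0.1309]), 0.72)]
```

View pics/w1.png

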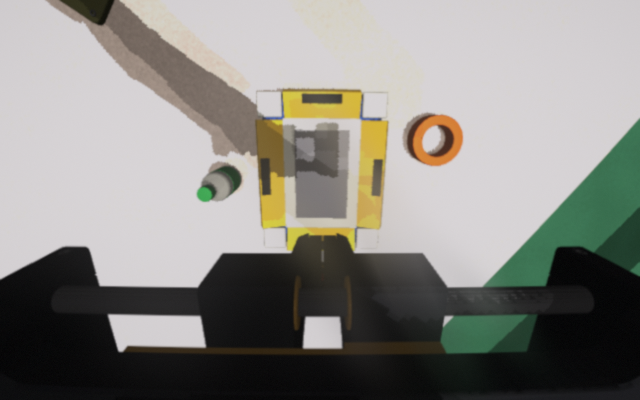

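The wrist view shows the lid squared up with the tool: pads at px (322,99), (265,176) and (377,177), with the fourth hidden behind the gripper. I'll triangulate the dark pad blobs from the wrist and top views.

```bash
cat >> h.py <<'E'
def ray(px,K,k1,T):
    p=(np.array(px)-[K[0,2],K[1,2]])/[K[0,0],K[1,1]]
    u=p.copy()
    for _ in range(20): u=p/(1+k1*(u@u))
    d=T[:3,:3]@np.r_[u,1]; return T[:3,3],d/np.linalg.norm(d)
def tri(rs):
    A=sum(np.eye(3)-np.outer(d,d) for o,d in rs); b=sum((np.eye(3)-np.outer(d,d))@o for o,d in rs)
    x=np.linalg.solve(A,b); return x,max(np.linalg.norm((np.eye(3)-np.outer(d,d))@(x-o)) for o,d in rs)
def blob(img,c,w=16,th=60):
    c=np.array(c); x0,y0=c-w; sub=img[y0:y0+2*w,x0:x0+2*w].max(2)
    m=(sub<th).astype(np.uint8); n,l,s,ce=cv2.connectedComponentsWithStats(m)
    best=min((i for i in range(1,n) if s[i,4]>15),key=lambda i:np.linalg.norm(ce[i]-w),default=None)
    return (None,0) if best is None else (ce[best]+[x0,y0],s[best,4])
E
python3 - <<'E'
from h import *
pt=r.snapshot("top");ps=r.snapshot("side")
s=st(); pw=r.snapshot("wrist")
M=np.eye(4);M[:3,:3]=R.from_quat(s["eef_rot"]).as_matrix();M[:3,3]=s["tool_pos"]
c={"P1":((322,99),None,(287,220)),"P2":((265,176),None,(328,253)),"P3":((377,177),None,(341,204)),"P4":(None,None,(385,233))}
t0=cv2.imread("pics/top0.png");s0=cv2.imread("pics/side0.png")
tc={"P1":(351,253),"P2":(413,255),"P3":(370,195),"P4":(432,197)}
for k in c:
    rs=[];info=[]
    for im,px,P,T in ((pw["img"],c[k][0],pw,M@pw["tool_from_camera"]),(t0,tc[k],pt,pt["extrinsics"]),(s0,c[k][2],ps,ps["extrinsics"])):
        if px is None: continue
        b,n=blob(im,px); info.append((None if b is None else np.round(b,1),n))
        if b is None: continue
        o,d=ray(b,P["intrinsics"],P["k1"],T); rs.append((o,d)); info.append(np.round((o+d*(0.1345-o[2])/d[2])[:2],4))
    print(k,info,tri(rs))
E
```

```text
P1 [(None, 0), (array([351.3, 252.4]), np.int32(126)), array([0.4652, 0.0001]), (array([285.4, 220.2]), np.int32(90)), array([ 0.4649, -0.0005])] (array([0.4653, 0.    , 0.1339]), np.float64(4.067826248483084e-05))
P2 [(array([264.3, 161.7]), np.int32(19)), array([ 0.4499, -0.1092]), (array([413.4, 254.8]), np.int32(126)), array([ 0.4594, -0.1241]), (array([327.3, 252.2]), np.int32(68)), array([ 0.4597, -0.1241])] (array([ 0.4567, -0.1191,  0.132 ]), np.float64(0.011502440387464851))
P3 [(None, 0), (array([370.2, 194.4]), np.int32(116)), array([ 0.5831, -0.0406]), (array([340.4, 203.4]), np.int32(104)), array([ 0.5829, -0.0405])] (array([ 0.583 , -0.0406,  0.1346]), np.float64(0.00010168971099743649))
P4 [(array([431.5, 196.6]), np.int32(124)), array([ 0.5768, -0.1653]), (array([384.7, 232.9]), np.int32(97)), array([ 0.5762, -0.165 ])] (array([ 0.5766, -0.1651,  0.1344]), np.float64(0.0002951543288241901))
```

Top and side agree to under 1 mm, and the heights of 134–134.6 mm match the expected open 134.5. P1–P4 measures 199 mm and P3–P2 149 mm, as expected. I'll go counter-clockwise: P1, P2, P4, P3.

Run:
```python
from h import *
print(st()["clock"]);print(rel([.465,.0005,.15],34.1));
```

```text
2.95
[ 98.8  -0.7 199.9   0.   -0.    0.4]
```

Emit:
carry_out:
  commands:
    - [0.099,-0.001,0.16,0,0,0.4]
    - [0.099,-0.001,0.16,0,0,0.4]
    - [0.099,-0.001,0.16,0,0,0.4]
    - [0.099,-0.001,0.16,0,0,0.4]
    - [0.099,-0.001,0.18,0,0,0.4]
    - [0.099,-0.001,0.195,0,0,0.4]
    - [0.099,-0.001,0.2,0,0,0.4]
    - [0.099,-0.001,0.2,0,0,0.4]

```text
clock: 3.75
tool_pos: [0.4647, -0.0001, 0.1496]
eef_rot: [0.469, 0.883, -0.0, -0.0]
contact_force: [-0.2, 1.0, 1.1]
opening: 0.006
```

Run:
```python
from h import *
s=st();print(s["clock"],s["tool_pos"],s["contact_force"],s["q"]);print(rel([.465,.0005,.126],34.1));
p=r.snapshot("side"); cv2.imwrite("pics/s1.png",cv2.resize(p["img"][150:300,220:460],None,fx=3,fy=3))
```

```text
3.75 [ 0.4647 -0.0001  0.1496] [-0.1958  1.0277  1.0561] [-0.1004  0.6445  0.0022  2.1287 -0.004   0.3692  0.4996]
[ 0.3  0.6 23.6 -0.  -0.  -0. ]
```

View pics/s1.png

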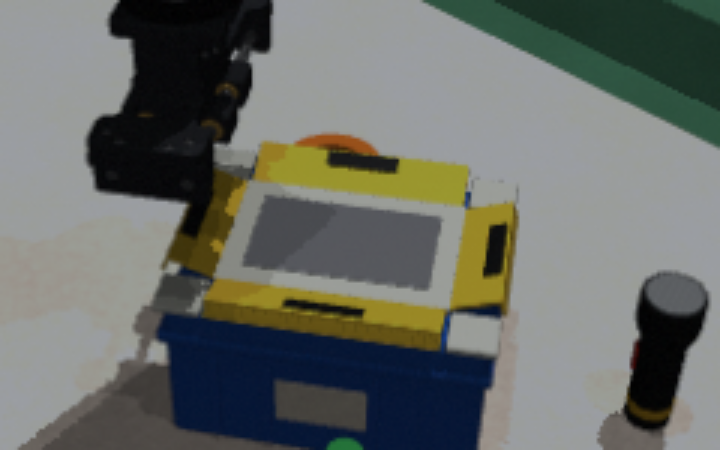

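Run:
```python
from h import *
p=r.snapshot("side");K=p["intrinsics"];E=np.linalg.inv(p["extrinsics"])
s=st()
for dz in (0,.019,.064,.1):
    X=E@np.r_[s["tool_pos"]+[0,0,dz],1]; u=X[:2]/X[2]; u=u*(1+p["k1"]*(u@u)); px=K[:2,:2]@u+K[:2,2]; print(dz,px,(px-[220,150])*3)
cv2.imwrite("pics/s2.png",cv2.resize(p["img"][60:300,200:400],None,fx=2.5,fy=2.5))
```

```text
0 [285.0692 213.8258] [195.2077 191.4773]
0.019 [284.5702 206.3058] [193.7107 168.9175]
0.064 [283.3432 187.6818] [190.0296 113.0454]
0.1 [282.3139 171.9105] [186.9417  65.7315]
```

View pics/s2.png

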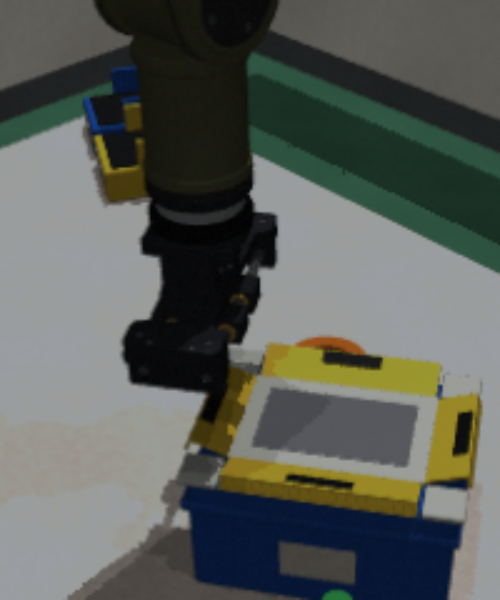

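The black block is the near end of the gripper body, which hides the fingertips; the TCP projects right onto the pad. I'll press now.

Emit:
carry_out:
  commands:
    - [0,0.001,0.01,0,0,0]
    - [0,0.001,0.014,0,0,0]
    - [0,0.001,0.017,0,0,0]
    - [0,0.001,0.02,0,0,0]
    - [0,0.001,0.022,0,0,0]
    - [0,0.001,0.023,0,0,0]
    - [0,0.001,0.023,0,0,0]

```text
clock: 4.55
tool_pos: [0.4656, 0.0, 0.1267]
eef_rot: [0.469, 0.883, -0.0, 0.0]
contact_force: [0.3, 0.3, 0.6]
opening: 0.006
```

Run:
```python
from h import *
s=st();print(s["clock"],s["tool_pos"],s["contact_force"],s["moment"])
```

```text
4.55 [0.4656 0.     0.1267] [0.3007 0.2614 0.5587] [-0.1086  0.0424  0.0029]
```

Force dropped to about 0 at z=126.7 mm, which suggests the section has snapped away from the fingertips. I'll dip slightly to feel the shut stop, then lift to 165 mm, turn and move to P2.

Emit:
carry_out:
  commands:
    - [0,0,0.0012,0,0,0]
    - [0,0,0.0018,0,0,0]
    - [0,0,0.0018,0,0,0]

```text
clock: 4.85
tool_pos: [0.4658, -0.0, 0.1257]
eef_rot: [0.469, 0.883, 0.0, 0.0]
contact_force: [-2.1, -0.1, 9.0]
opening: 0.009
```

Run:
```python
from h import *
s=st();print(s["clock"],s["tool_pos"],s["contact_force"],s["moment"]); print(rel([.459,-.1245,.17],124.1))
```

```text
4.85 [ 0.4658 -0.      0.1257] [-2.055  -0.0657  9.019 ] [-0.0874  0.3125 -0.0202]
[-99.4 -75.2 -44.3  -0.    0.1 -90.1]
```

At z=125.7 mm there is 9 N of contact, so this is the shut height. Next is P2.

Emit:
carry_out:
  commands:
    - [0,0,-0.044,0,0,0]
    - [-0.099,-0.075,-0.044,0,0,-90]
    - [-0.099,-0.075,-0.044,0,0,-90]
    - [-0.099,-0.075,-0.044,0,0,-90]
    - [-0.099,-0.075,-0.044,0,0,-90]
    - [-0.099,-0.075,-0.044,0,0,-90]
    - [-0.099,-0.075,-0.044,0,0,-90]
    - [-0.099,-0.075,-0.044,0,0,-90]
    - [-0.099,-0.075,-0.044,0,0,-90]
    - [-0.099,-0.075,-0.044,0,0,-90]
    - [-0.099,-0.075,-0.044,0,0,-90]
    - [-0.099,-0.075,-0.044,0,0,-90]

```text
clock: 6.05
tool_pos: [0.4587, -0.1241, 0.1689]
eef_rot: [-0.295, 0.956, 0.0, -0.0]
contact_force: [-0.5, -0.8, 0.3]
opening: 0.005
```

Run:
```python
from h import *
s=st();print(s["clock"],s["tool_pos"],s["contact_force"],s["q"]); print(rel([.459,-.1245,.15],124.1))
t0=cv2.imread("pics/top0.png");s0=cv2.imread("pics/side0.png")
pt=r.snapshot("top");ps=r.snapshot("side")
for k,a,b in (("P1",(351,253),(287,220)),("P3",(370,195),(341,204)),("P4",(432,197),(385,233)),("P2",(413,255),(328,253))):
    print(k,blob(t0,a),blob(pt["img"],a),blob(s0,b),blob(ps["img"],b))
cv2.imwrite("pics/t2.png",np.hstack([cv2.resize(pt["img"][150:300,300:480],None,fx=2.2,fy=2.2),cv2.resize(ps["img"][170:320,250:430],None,fx=2.2,fy=2.2)]))
```

```text
6.05 [ 0.4587 -0.1241  0.1689] [-0.4882 -0.7802  0.3005] [ 0.4716  0.6489 -0.4829  2.0682  0.5625  0.5539  1.7527]
[ 0.  -0.5 18.9  0.  -0.   0.2]
P1 (array([351.3254, 252.3889]), np.int32(126)) (array([349.9906, 252.8679]), np.int32(106)) (array([285.4   , 220.1889]), np.int32(90)) (array([284.5059, 223.2118]), np.int32(85))
P3 (array([370.1983, 194.3534]), np.int32(116)) (array([370.066 , 194.3585]), np.int32(106)) (array([340.4135, 203.4038]), np.int32(104)) (array([339.8356, 202.3367]), np.int32(882))
P4 (array([431.4677, 196.5968]), np.int32(124)) (array([431.4153, 196.7203]), np.int32(118)) (array([384.732 , 232.9485]), np.int32(97)) (array([384.6452, 232.8817]), np.int32(93))
P2 (array([413.4206, 254.754 ]), np.int32(126)) (array([415.9521, 254.3098]), np.int32(752)) (array([327.3382, 252.1765]), np.int32(68)) (array([327.5385, 252.6731]), np.int32(104))
```

View pics/t2.png

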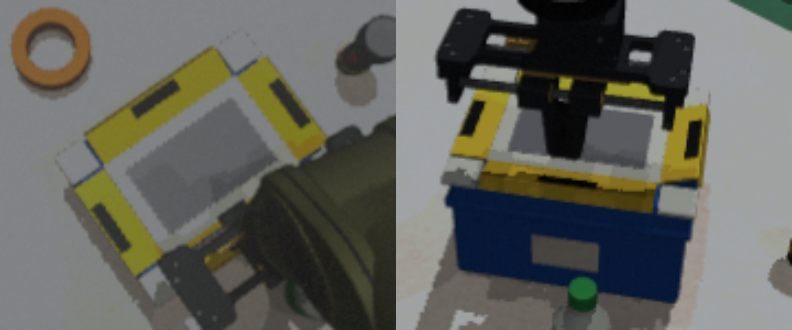

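P1 is shut: its pad dropped 3 px in the side view, while P3 and P4 did not move, so the tub hasn't shifted. The fingertips are in line with the front pad. Pressing P2.

Emit:
carry_out:
  commands:
    - [0,0,0.025,0,0,0]
    - [0,0,0.031,0,0,0]
    - [0,0,0.034,0,0,0]
    - [0,0,0.037,0,0,0]
    - [0,0,0.039,0,0,0]
    - [0,0,0.041,0,0,0]
    - [0,0,0.042,0,0,0]
    - [0,0,0.042,0,0,0]

```text
clock: 6.95
tool_pos: [0.4594, -0.1234, 0.1273]
eef_rot: [-0.293, 0.956, -0.0, 0.001]
contact_force: [0.8, 0.3, 0.4]
opening: 0.008
```

Emit:
carry_out:
  commands:
    - [0,0,0.0012,0,0,0]
    - [0,0,0.0018,0,0,0]
    - [0,0,0.0018,0,0,0]

```text
clock: 7.25
tool_pos: [0.4594, -0.1235, 0.1258]
eef_rot: [-0.293, 0.956, -0.0, 0.001]
contact_force: [-0.9, -0.6, 5.8]
opening: 0.006
```

Run:
```python
from h import *
s=st();print(s["clock"],s["tool_pos"],s["contact_force"],s["moment"]); print(rel([.577,-.1655,.17],34.1))
```

```text
7.25 [ 0.4594 -0.1235  0.1258] [-0.8884 -0.6015  5.8279] [0.0753 0.2227 0.0563]
[ -73.9 -100.7  -44.     0.     0.1   90. ]
```

P2 also reached its stop at 125.8 mm with 5.8 N. Next is P4.

Emit:
carry_out:
  commands:
    - [0,0,-0.044,0,0,0]
    - [-0.074,-0.101,-0.044,0,0,90]
    - [-0.074,-0.101,-0.044,0,0,90]
    - [-0.074,-0.101,-0.044,0,0,90]
    - [-0.074,-0.101,-0.044,0,0,90]
    - [-0.074,-0.101,-0.044,0,0,90]
    - [-0.074,-0.101,-0.044,0,0,90]
    - [-0.074,-0.101,-0.044,0,0,90]
    - [-0.074,-0.101,-0.044,0,0,90]
    - [-0.074,-0.101,-0.044,0,0,90]
    - [-0.074,-0.101,-0.044,0,0,90]
    - [-0.074,-0.101,-0.044,0,0,90]

```text
clock: 8.45
tool_pos: [0.5768, -0.1655, 0.1691]
eef_rot: [0.471, 0.882, 0.0, -0.0]
contact_force: [0.2, -0.0, 0.1]
opening: 0.01
```

Run:
```python
from h import *
s=st();print(s["clock"],s["tool_pos"],s["contact_force"],s["q"]); print(rel([.577,-.1655,.126],34.1))
t0=cv2.imread("pics/top0.png");s0=cv2.imread("pics/side0.png")
pt=r.snapshot("top");ps=r.snapshot("side")
for k,a,b in (("P1",(351,253),(287,220)),("P3",(370,195),(341,204)),("P2",(413,255),(328,253))):
    print(k,blob(t0,a),blob(pt["img"],a),blob(s0,b),blob(ps["img"],b))
cv2.imwrite("pics/t3.png",np.hstack([cv2.resize(pt["img"][150:300,300:480],None,fx=2.2,fy=2.2),cv2.resize(ps["img"][170:320,250:430],None,fx=2.2,fy=2.2)]))
```

```text
8.45 [ 0.5768 -0.1655  0.1691] [ 0.1748 -0.0196  0.0785] [ 0.245   0.7411 -0.0741  1.7137  0.0783  0.6898  0.7199]
[-0.1  0.2 43.1 -0.  -0.  -0.3]
P1 (array([351.3254, 252.3889]), np.int32(126)) (array([350.1359, 253.0583]), np.int32(103)) (array([285.4   , 220.1889]), np.int32(90)) (array([284.4943, 223.3333]), np.int32(87))
P3 (array([370.1983, 194.3534]), np.int32(116)) (array([370.0096, 194.3942]), np.int32(104)) (array([340.4135, 203.4038]), np.int32(104)) (array([340.6139, 203.4059]), np.int32(101))
P2 (array([413.4206, 254.754 ]), np.int32(126)) (array([413.8443, 255.4098]), np.int32(122)) (array([327.3382, 252.1765]), np.int32(68)) (array([328.4118, 256.8908]), np.int32(119))
```

View pics/t3.png

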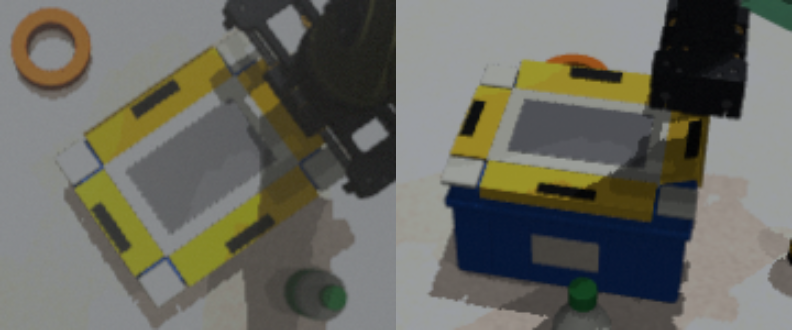

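P1 and P2 are flush and the tub hasn't moved. Pressing P4.

Emit:
carry_out:
  commands:
    - [0,0,0.025,0,0,0]
    - [0,0,0.031,0,0,0]
    - [0,0,0.034,0,0,0]
    - [0,0,0.037,0,0,0]
    - [0,0,0.039,0,0,0]
    - [0,0,0.041,0,0,0]
    - [0,0,0.042,0,0,0]
    - [0,0,0.042,0,0,0]

```text
clock: 9.35
tool_pos: [0.5769, -0.1658, 0.1275]
eef_rot: [0.469, 0.883, 0.0, 0.0]
contact_force: [-0.6, -0.2, -0.1]
opening: 0.003
```

Emit:
carry_out:
  commands:
    - [0,0,0.0012,0,0,0]
    - [0,0,0.0018,0,0,0]
    - [0,0,0.0018,0,0,0]

```text
clock: 9.65
tool_pos: [0.577, -0.1655, 0.1259]
eef_rot: [0.469, 0.883, 0.0, 0.0]
contact_force: [-0.6, -0.4, 4.9]
opening: 0.006
```

Run:
```python
from h import *
s=st();print(s["clock"],s["tool_pos"],s["contact_force"],s["moment"]); print(rel([.583,-.0405,.17],124.1))
```

```text
9.65 [ 0.577  -0.1655  0.1259] [-0.557  -0.4143  4.9405] [ 0.0799  0.2084 -0.0392]
[100.2  75.1 -44.1   0.    0.  -90. ]
```

P4 is at its stop (125.9 mm, 4.9 N). Next is P3, turning the other way (+90°) to leave the last joint plenty of range.

Emit:
carry_out:
  commands:
    - [0,0,-0.044,0,0,0]
    - [0.1,0.075,-0.044,0,0,90]
    - [0.1,0.075,-0.044,0,0,90]
    - [0.1,0.075,-0.044,0,0,90]
    - [0.1,0.075,-0.044,0,0,90]
    - [0.1,0.075,-0.044,0,0,90]
    - [0.1,0.075,-0.044,0,0,90]
    - [0.1,0.075,-0.044,0,0,90]
    - [0.1,0.075,-0.044,0,0,90]
    - [0.1,0.075,-0.044,0,0,90]
    - [0.1,0.075,-0.044,0,0,90]
    - [0.1,0.075,-0.044,0,0,90]

```text
clock: 10.85
tool_pos: [0.5828, -0.0405, 0.1692]
eef_rot: [0.957, 0.291, -0.0, -0.0]
contact_force: [-0.3, -0.6, -0.0]
opening: 0.004
```

Run:
```python
from h import *
s=st();print(s["clock"],s["tool_pos"],s["contact_force"],s["q"]); print(rel([.583,-.0405,.126],-55.9))
t0=cv2.imread("pics/top0.png");s0=cv2.imread("pics/side0.png")
pt=r.snapshot("top");ps=r.snapshot("side")
for k,a,b in (("P1",(351,253),(287,220)),("P4",(432,197),(385,233)),("P2",(413,255),(328,253))):
    print(k,blob(t0,a),blob(pt["img"],a),blob(s0,b),blob(ps["img"],b))
cv2.imwrite("pics/t4.png",np.hstack([cv2.resize(pt["img"][150:300,300:480],None,fx=2.2,fy=2.2),cv2.resize(ps["img"][170:320,250:430],None,fx=2.2,fy=2.2)]))
```

```text
10.85 [ 0.5828 -0.0405  0.1692] [-0.2664 -0.578  -0.0269] [-0.2357  0.7635  0.401   1.7772 -0.4378  0.6906 -0.5723]
[ 0.2  0.1 43.2 -0.   0.  -0.3]
P1 (array([351.3254, 252.3889]), np.int32(126)) (array([358.3189, 260.2226]), np.int32(301)) (array([285.4   , 220.1889]), np.int32(90)) (array([284.5882, 223.3627]), np.int32(102))
P4 (array([431.4677, 196.5968]), np.int32(124)) (array([431.233 , 196.5728]), np.int32(103)) (array([384.732 , 232.9485]), np.int32(97)) (array([385.5833, 236.4479]), np.int32(96))
P2 (array([413.4206, 254.754 ]), np.int32(126)) (array([405.2013, 252.3405]), np.int32(467)) (array([327.3382, 252.1765]), np.int32(68)) (array([327.4667, 256.5619]), np.int32(105))
```

View pics/t4.png

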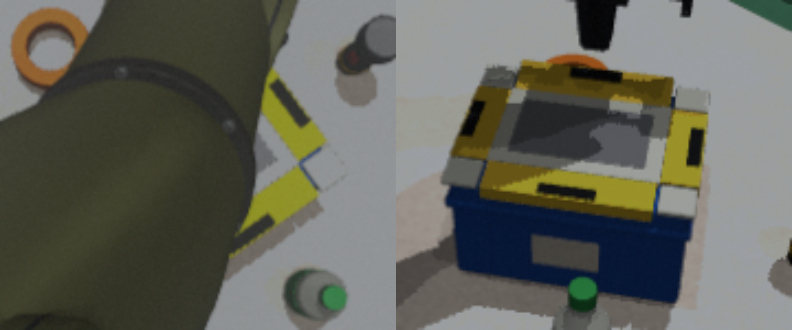

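P1, P2 and P4 are flush, and the fingertips are directly above the rear pad P3. Pressing it.

Emit:
carry_out:
  commands:
    - [0,0,0.025,0,0,0]
    - [0,0,0.031,0,0,0]
    - [0,0,0.034,0,0,0]
    - [0,0,0.037,0,0,0]
    - [0,0,0.039,0,0,0]
    - [0,0,0.041,0,0,0]
    - [0,0,0.042,0,0,0]
    - [0,0,0.042,0,0,0]

```text
clock: 11.75
tool_pos: [0.5831, -0.0413, 0.1278]
eef_rot: [0.956, 0.293, 0.0, 0.0]
contact_force: [0.3, 0.5, 0.7]
opening: 0.007
```

Emit:
carry_out:
  commands:
    - [0,0,0.0012,0,0,0]
    - [0,0,0.0018,0,0,0]
    - [0,0,0.0018,0,0,0]

```text
clock: 12.05
tool_pos: [0.5829, -0.0416, 0.1259]
eef_rot: [0.956, 0.293, -0.0, 0.0]
contact_force: [-1.5, -1.0, 3.6]
opening: 0.006
```

Run:
```python
from h import *
s=st();print(s["clock"],s["tool_pos"],s["contact_force"],s["moment"]); print(rel([.5,.25,.33],-55.9))
```

```text
12.05 [ 0.5829 -0.0416  0.1259] [-1.5173 -1.0491  3.6127] [-0.143   0.2807 -0.0283]
[  94.5 -288.  -204.2    0.     0.    -0.1]
```

P3 has reached its stop. Lifting straight up, then moving clear.

Emit:
carry_out:
  commands:
    - [0,0,-0.05,0,0,0]
    - [0,0,-0.1,0,0,0]
    - [0,0,-0.15,0,0,0]
    - [0.095,-0.288,-0.2,0,0,0]
    - [0.095,-0.288,-0.2,0,0,0]
    - [0.095,-0.288,-0.2,0,0,0]
    - [0.095,-0.288,-0.2,0,0,0]
    - [0.095,-0.288,-0.2,0,0,0]
    - [0.095,-0.288,-0.2,0,0,0]
    - [0.095,-0.288,-0.2,0,0,0]
    - [0.095,-0.288,-0.2,0,0,0]
    - [0.095,-0.288,-0.2,0,0,0]

```text
clock: 13.25
tool_pos: [0.5007, 0.2488, 0.3255]
eef_rot: [0.956, 0.292, -0.0, 0.001]
contact_force: [0.3, -0.2, -1.1]
opening: 0.004
```

Run:
```python
from h import *
s=st();print(s["clock"],s["tool_pos"],s["contact_force"],s["qd"])
t0=cv2.imread("pics/top0.png");s0=cv2.imread("pics/side0.png")
pt=r.snapshot("top");ps=r.snapshot("side")
for k,a,b in (("P1",(351,253),(287,220)),("P2",(413,255),(328,253)),("P4",(432,197),(385,233)),("P3",(370,195),(341,204))):
    A,n=blob(pt["img"],a);B,m=blob(ps["img"],b)
    print(k,np.round(A,1),n,np.round(B,1),m,tri([ray(A,pt["intrinsics"],pt["k1"],pt["extrinsics"]),ray(B,ps["intrinsics"],ps["k1"],ps["extrinsics"])]) if n and m else None)
for P,n in ((pt,"top"),(ps,"side")):
  for l in ("tub","lid_center","torch","bottle","tape"):
    print(n,l,[(np.round(d["xyz"],4),round(d["p"],2)) for d in r.spot_point(P,l)])
cv2.imwrite("pics/t5.png",np.hstack([cv2.resize(pt["img"][150:300,300:480],None,fx=2.2,fy=2.2),cv2.resize(ps["img"][170:320,250:430],None,fx=2.2,fy=2.2)]))
```

```text
13.25 [0.5007 0.2488 0.3255] [ 0.2681 -0.2227 -1.1081] [ 0.0247 -0.0036  0.0113  0.007  -0.0013  0.0015 -0.0023]
P1 [350. 253.] 105 [284.5 223.4] 88 (array([0.4644, 0.0024, 0.1245]), np.float64(9.982822233571397e-06))
P2 [413.2 255.7] 109 [327.1 256.6] 111 (array([ 0.4578, -0.1253,  0.1253]), np.float64(0.00013696590684575353))
P4 [431.2 196.6] 103 [385.6 236.5] 98 (array([ 0.5782, -0.1668,  0.1252]), np.float64(0.00010162179675986968))
P3 [369.3 194. ] 106 [339.4 205. ] 104 (array([ 0.5838, -0.0386,  0.129 ]), np.float64(0.0012219423583598433))
top tub [(array([ 0.5221, -0.0829,  0.0003]), 0.85)]
top lid_center [(array([ 0.5175, -0.0808,  0.1231]), 0.58)]
top torch [(array([ 0.6435, -0.2642,  0.0009]), 0.77)]
top bottle [(array([ 0.3958, -0.2044, -0.0005]), 0.63)]
top tape [(array([0.6511, 0.0575, 0.0008]), 0.81), (array([ 0.5865, -0.0382,  0.1266]), 0.4)]
side tub [(array([ 0.5234, -0.0846, -0.0015]), 0.6)]
side lid_center [(array([ 0.5223, -0.0857,  0.1246]), 0.88)]
side torch [(array([ 0.6438, -0.2624, -0.    ]), 0.59)]
side bottle [(array([ 0.4015, -0.2064,  0.0026]), 0.85)]
side tape [(array([0.6545, 0.063 , 0.0058]), 0.79)]
```

View pics/t5.png

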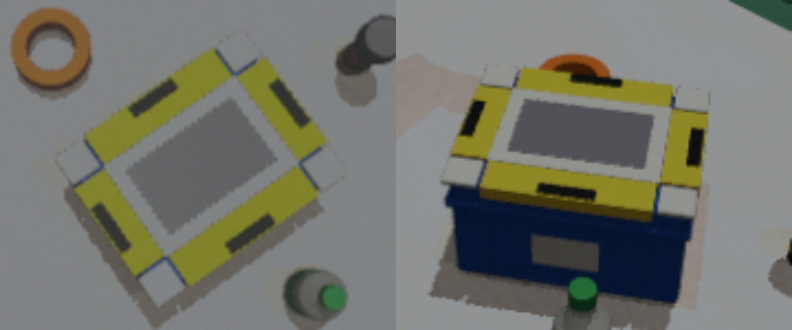

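P1, P2 and P4 now read 124.5–125.3 mm, which is shut. P3 reads 129 mm with a 1.2 mm residual, so I need a closer look; the dark tape shadow may have merged with that blob.

Run:
```python
from h import *
s0=cv2.imread("pics/side0.png");ps=r.snapshot("side");pt=r.snapshot("top")
cv2.imwrite("pics/s6.png",np.vstack([cv2.resize(i[180:230,280:400],None,fx=5.5,fy=5.5,interpolation=cv2.INTER_CUBIC) for i in (s0,ps["img"])]))
for w,th in ((10,60),(16,50),(16,40),(12,45)):
    B,m=blob(ps["img"],(341,205),w,th);A,n=blob(pt["img"],(370,194),w,th); 
    print(w,th,blob(s0,(341,204),w,th),B,m,A,n,tri([ray(A,pt["intrinsics"],pt["k1"],pt["extrinsics"]),ray(B,ps["intrinsics"],ps["k1"],ps["extrinsics"])]) if n and m else None)
```

```text
10 60 (array([340.3913, 203.4348]), np.int32(92)) [339.3441 204.9892] 93 [369.4811 193.9245] 106 (array([ 0.5837, -0.0387,  0.1292]), np.float64(0.0014136574222774856))
16 50 (array([340.72, 203.44]), np.int32(100)) [340.1852 205.7037] 81 None 0 None
16 40 (array([340.6484, 203.4066]), np.int32(91)) [340.3182 205.7879] 66 None 0 None
12 45 (array([340.6087, 203.3804]), np.int32(92)) [340.493  205.7042] 71 None 0 None
```

View pics/s6.png

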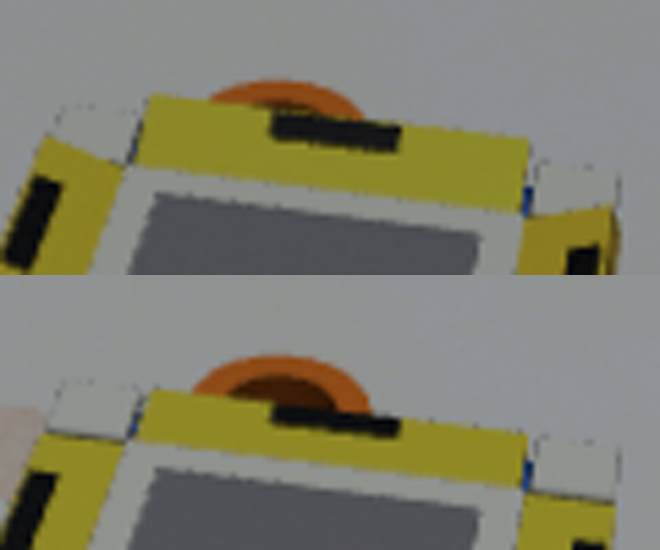

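Run:
```python
from h import *
p=r.snapshot("side");K=p["intrinsics"];E=np.linalg.inv(p["extrinsics"])
for z in (.1255,.1285,.1345):
    X=E@np.r_[.5842,-.0385,z,1]; u=X[:2]/X[2]; u=u*(1+p["k1"]*(u@u)); print(z,K[:2,:2]@u+K[:2,2])
B,m=blob(p["img"],(341,206),16,40);print(B,m)
s=st();print(s["clock"],s["tool_pos"],s["contact_force"],abs(s["qd"]).max())
r.finish_job()
```

```text
0.1255 [340.0455 206.0947]
0.1285 [340.0785 204.9782]
0.1345 [340.1447 202.7322]
[340.3182 205.7879] 66
14.0 [0.5003 0.2508 0.3257] [-0.2827  0.4986  0.3753] 0.0020667434970790257
the job is handed in; nothing more can be done
```

All four yellow rim sections are pressed shut and the job is handed in at about 14 s of the 54 s allowed. I pressed with closed fingertips, one section after another, counter-clockwise round the lid.

- **Order:** I could not tell the tub's +x end from its −x end in the pictures. The order was near-left end, near long side, far-right end, far long side. That is either a-b-c-d or c-d-a-b.
- **Snap:** Each section's resistance fell to about 0 N once past the click. A light dip then met the shut stop at 125.7–125.9 mm with 4–9 N, against 125.5 mm given.
- **Final position:** Measured from the top and side cameras, three pads stand at 124.5–125.3 mm.
- **A check that disagreed:** The fourth pad (far long side) first read 129 mm with a 1.2 mm residual. Its dark patch in the side picture had merged with the tape roll's hole. With the threshold tightened it sits at row 205.8; a shut pad should be at 206.1 and an open one at 202.7. The enlarged picture also shows that section's edge in line with the corners, so I took it as shut.
- **Other things:** The tub, torch, bottle and tape roll read where they were at the start, within the networks' error of a few mm. The arm ended clear and still, with about 0 N on the tool.

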